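Try both spigots of a round flask in the sprung cradle

ROBOT

A 6-joint arm with a two-finger parallel gripper is mounted at the origin on a cart in front of the work surface, level with it; the furniture and walls round the work are solid. World frame = base frame: x ahead of the robot, y to its left, z up, the work surface at z = 0. Lengths are in mm, angles in rad, forces in N, time in s.
With the tool pointing down it reaches from about 350 to 875 mm from the base axis. Payload 4.2 kg.
Tool frame: the origin (TCP) lies midway between the tips of the shut fingers; the grasp point (between the pads) lies hold_point_z behind it (hold_point_z is the distance from the TCP to the grasp point, in mm); z points along the fingers, y is the line along which they close (so a half turn about z gives the same grasp; the last joint's range is limited). The gripper opens to 85 mm and grips with 20 to 120 N. Pads are 22 mm wide; open, the fingers measure 114 mm over their backs; the gripper's body (76 mm by 85 mm) begins 54 mm behind the grasp point. The pads swing forward as they close: fully open they stand 13 mm farther back than shut.
Start: joints at [1.57, 0.385, 0.008, 0, -1.194, -0.259], TCP at [160.523, 604.013, 231.312] pointing down, gripper open.
Joint ranges: [-3.14, 3.14], [-1.21, 2.06], [-1.07, 1.41], [-3.16, 2.05], [-2.99, -0.16], [-3.1, 3.1]. Speed limits (rad/s): [2.79, 2.79, 3.14, 3.14, 3.14, 3.14].

INTERFACE

Orientations are given as a rotation vector (axis times angle).
In Python, from plant import * gives the robot as it stands. The module is installed in compiled form; this text tells all that it offers.
- The arm moves only by the shell command python3 -m crank 'ROWS' [FORCE]. ROWS is JSON, one flat list of numbers, 7 for each row, row after row: the shift along the tool's x, y, z scaled (see below), then the turn, a rotation vector about the tool's x, y, z scaled (see below), then the gripper's target within -1 to 1 (fully open at 1, half-way at 0, shut at -1). A call has 1 to 10 rows; each row is the pose to reach, as a shift and turn from the pose commanded when the call began, along the tool's axes at that moment; what a row does not reach only later rows make up. The controller multiplies each number of a shift by 0.1 m and each number of a turn by 45 degrees. A row lasts 1/12 s, in which the tool goes at most 41.7 mm and 7.16 degrees, less where a joint would pass 70% of its speed; a pose out of reach is approached as far as the arm can. A call with a number of a shift or a turn outside -1 to 1 is refused whole. A call with a gripper value outside its range is refused whole. The fingers move at their own pace and stop on an object; FORCE is the grip in N (left out, the last holds). Time passes only in rows, so rows that repeat a pose let the fingers close. It gives the time, the measured TCP pose, the force, the opening and the grip force at its end, in the units of the state.
- get_state(): the state, without advancing time (a new reading comes with each control period).
- grab_frame(name): name is "side" or "top" or "wrist"; returns a dict with "img" (420x560x3 uint8, blue, green, red), "z_map" (420x560 float32, mm along the optical axis (not along the pixel's ray), 0 where there is no reading), "fx", "fy", "cx", "cy" (pixels), "k1" (the pictures are not rectified: a ray, as slopes to the right and down, at radius r is drawn at 1 + k1 r^2 times it, then the intrinsics apply), "R" (3x3) and "t" (3): a world point X has camera coordinates R X + t; the wrist camera has in their place "hand_eye" (4x4, takes a point from camera to tool coordinates, whose origin is the TCP and whose axes are the flange's). Camera axes: x right, y down, z forward; pixel columns grow to the right and rows downward; lengths in mm; the calibration is good to about 2 mm. A picture is of the moment at which its call begins: read the wrist's pose just before it.
- close_job(): hands the job in; it is judged then, once.
Trained networks look in a picture, given as the dict that the camera call returned (one of the last four; its "shot" number tells which), for a name from the list of things; names that differ only in an ending like _2 or _b are one class to them, and where a whole thing is asked for, a point or a joint stands for the part that bears it (a point fixed in the world has none). Each returns a list of dicts, best first, with "p" (0 to 1); they miss things now and then, are a little off and sometimes report something else, mostly with a low value. They report only what shows in the picture. A call takes as long as a camera call. They do not tell look-alikes from the thing itself.
- recognise(picture, name): "centre" ([x, y, z] in mm, in world coordinates, good to about 4 mm: the middle of the surface that is visible of it).
- landmark_of(picture, name): "centre" ([x, y, z] in mm, in world coordinates, good to about 4 mm: a listed point, or the origin of a listed thing).
The state is a dict: "t": time; "qpos": joint angles; "dq": joint speeds; "effort": joint torques, N m; "ee_pos": TCP position; "orientation": TCP orientation; "force": force on the tool from outside, world axes, zero at the start; "ft_torque": the same for the moment, N m; "gripper_width": opening from 0.0 (shut) to 1.0 (fully open); "grip_force": force on a finger pad.
Only numpy, scipy, OpenCV 4.12 (cv2) and the standard library are available. Lean on these libraries where they do the work, as an engineer would, in place of code of your own. Each camera call takes 0.05 s, during which the arm holds its last target. There are 200 camera calls.

TASK

Take the round metal flask by its neck, set it upright in the sprung ring of the blue stand with its green-capped spigot over the fork of the bracket, and press it right down against the springs so that the green cap enters the fork. Then let the springs bring it up again, turn the flask a quarter turn so that the red-capped spigot is over the fork, and press it right down once more. Finish while still holding the flask pressed fully down with the red cap in the fork, and leave the mug, the tape roll and the pliers where they are.

Things in the scene. Friction and masses are not known exactly. Their poses are not given: they have to be found in the camera images.
- flask: Loose round metal flask, about 0.22 kg, upright. Origin: centre of its flat underside, z up its axis. Belly 76 mm wide 32 mm up, foot 40 mm wide; above 64 mm a straight steel neck 28 mm in diameter, to be gripped; black stopper 30 mm wide from 110 to 122 mm. Two level spigots 32 mm up, with round caps 11 mm thick, 45 to 65 mm from the axis: green along +x, red along +y.
- green_cap (a point): Middle of the green spigot cap, 55 mm from the flask's axis and 32 mm above its underside.
- red_cap (a point): Middle of the red spigot cap, 55 mm from the flask's axis, 32 mm above its underside, a quarter turn counter-clockwise of the green one seen from above.
- stand: Blue stand fixed to the bench, base 160 x 130 x 12 mm. Origin: on the bench below the sprung ring's axis, z up. Its -x points to the bent steel bracket: an upright plate 6 mm thick, 56 mm wide, 54 mm from the ring's axis, top 72 mm above the bench, with a fork slot 20 mm wide, open at the top and 24 mm deep.
- fork (a point): Middle of the open mouth of the fork slot, level with the bracket's top, 54 mm from the ring's axis along the stand's -x and 72 mm above the bench.
- ring (a joint): Travel of the sprung ring, m: 0 = up, 0.022 = down on its stops. Moves only straight down. The springs push up with 6 N (up) to 14 N (down), carry the flask without sinking and lift it again unless it is held.
- ring_top (a point): Centre of the ring's upper edge, 66 mm above the bench when up. Ring 92 mm outside; conical seat 68 mm wide at the top, in which the belly rests with the flask's underside about 50 mm above the bench (28 mm with the ring down). With the ring up the caps clear the bracket's top by about 5 mm, so the flask can be turned there.
- mug: Patterned mug, 82 x 116 x 94 mm, bystander. Origin: centre of its underside.
- tape_roll: Roll of masking tape lying flat, 98 mm wide, 25 mm high, bystander. Origin: centre of its underside.
- pliers: Pliers with red handles lying flat, 60 x 188 x 14 mm, bystander. Origin: centre of the underside.
Not all that is in view belongs to the job. What is shaped like the flask but orange is not meant.

How it is judged (in metres and radians):
On the way, in this order (a step that is already met when the one before it is completed fails the run):
1. flask pressed down in the ring with the green cap in the fork (value of joint ring above 0.018 m and horizontal distance between green_cap and fork below 0.009 m and horizontal distance between flask and ring_top below 0.007 m and angle between flask's own z axis and vertical below 0.12 rad), for 0.2 s.
2. flask let up again (value of joint ring below 0.004 m), for 0.1 s.
At the end, for the whole second after the job is handed in: Held by the robot (fingers bear over 3 N on it), flask at rest and upright within 0.12 rad, ring pressed down over 18 of its 22 mm, flask centred in it within 7 mm, red cap in the fork: within 9 mm of the mouth seen from above, its middle below 68 mm (value of joint ring above 0.018 m and horizontal distance between red_cap and fork below 0.009 m and height (world z) of red_cap below 0.068 m and horizontal distance between flask and ring_top below 0.007 m and angle between flask's own z axis and vertical below 0.12 rad and linear speed of flask below 0.02 m/s and contact force between the fingers and flask above 3 N); the arm keeps its last pose, push and grip.
It fails at once if a bystander was moved by more than 4 cm (distance of any of mug, tape_roll, pliers from where it was at the start of the episode above 0.04 m).
It fails at once if the flask was tipped over (angle between flask's own z axis and vertical above 0.7 rad).
It also fails if it takes over 43 s, if anything falls off the work surface, if the arm or the gripper's body presses on something with over 40 N, if the wrist force passes 120 N, or if a joint passes its speed limit or range.

## Working session

There is one attempt and no reset: what is moved stays moved. The work goes in short steps, Python scripts to look and compute and a shell command to move; the robot and the scene stay as the last step left them, time stands still between calls to the robot, and variables do not carry over. Pictures are saved under pics/ and viewed, at most 10 in all, crops included, and the job is handed in when it is done.

```bash
mkdir -p pics; cat > h.py <<'E'
from plant import *
import numpy as np, cv2
from scipy.spatial.transform import Rotation as Ro
def pose():
    s=get_state(); return np.array(s["ee_pos"]),Ro.from_rotvec(s["orientation"]).as_matrix(),s
E
python3 - <<'E'
from h import *
p,R,s=pose(); print(s); print(R.round(3))
out=[]
for n in ("side","top"):
    f=grab_frame(n); out.append(f["img"])
    cv2.imwrite(f"pics/{n}0.png",f["img"])
    for nm in ("flask","green_cap","red_cap","stand","fork","ring_top","mug","tape_roll","pliers"):
        print(n,nm,[(np.round(d["centre"]).tolist(),round(d["p"],2)) for d in landmark_of(f,nm)[:3]])
E
```

```text
{'t': 0.0, 'qpos': array([ 1.56958765e+00,  3.85514670e-01,  6.61711008e-03, -4.92206438e-04,
       -1.19398156e+00, -2.58551700e-01]), 'dq': array([ 0.0012948 ,  0.0005432 , -0.00037896,  0.00093041, -0.00125973,
       -0.00190418]), 'effort': array([-1.47500683e-03, -3.92289948e+01,  1.88399452e+01,  4.18600515e+00,
       -4.61585078e-03, -4.90221964e-06]), 'ee_pos': array([160.3932375 , 603.46321882, 230.24445591]), 'orientation': array([ 3.11298900e+00, -4.06891953e-01, -2.92670731e-04]), 'force': array([-0.25045393,  0.31650338, -0.92518576]), 'ft_torque': array([ 0.00156282,  0.04149334, -0.01169721]), 'grip_force': 0.0, 'gripper_width': 1.0009655411000171}
[[ 0.966 -0.257 -0.   ]
 [-0.257 -0.966 -0.002]
 [ 0.     0.002 -1.   ]]
side flask [([546.0, 661.0, -3.0], 0.9), ([577.0, 254.0, 3.0], 0.88), ([436.0, 205.0, 2.0], 0.77)]
side green_cap [([523.0, 712.0, 36.0], 0.83), ([551.0, 305.0, 29.0], 0.69), ([385.0, 179.0, 31.0], 0.66)]
side red_cap [([460.0, 170.0, 30.0], 0.85), ([495.0, 636.0, 31.0], 0.85), ([569.0, -4.0, 0.0], 0.69)]
side stand [([569.0, -3.0, -1.0], 0.57)]
side
[... 152 characters left out ...]
, -1.0], 0.87)]
side pliers [([431.0, -213.0, 1.0], 0.68)]
top flask [([434.0, 212.0, 3.0], 0.77), ([581.0, 257.0, 1.0], 0.75), ([552.0, 302.0, 30.0], 0.25)]
top green_cap [([554.0, 302.0, 31.0], 0.72), ([530.0, 709.0, 35.0], 0.72), ([385.0, 182.0, 34.0], 0.67)]
top red_cap [([531.0, 224.0, 30.0], 0.95), ([498.0, 635.0, 26.0], 0.93), ([463.0, 165.0, 30.0], 0.8)]
top stand [([566.0, -4.0, -4.0], 0.59), ([754.0, 100.0, -0.0], 0.22)]
top fork [([515.0, -4.0, 71.0], 0.75)]
top ring_top [([565.0, -8.0, 65.0], 0.81)]
top mug [([754.0, 100.0, 2.0], 0.65), ([428.0, -219.0, -2.0], 0.58)]
top tape_roll [([416.0, 466.0, 1.0], 0.57), ([751.0, 97.0, 2.0], 0.37)]
top pliers [([427.0, -217.0, -3.0], 0.96)]
```

```bash
ls pics
```

```text
side0.png
top0.png
```

View pics/side0.png

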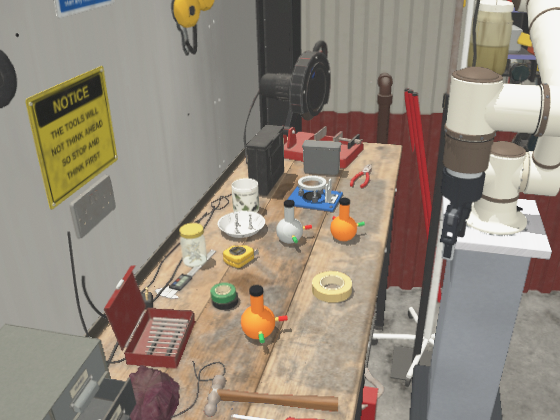

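View pics/top0.png

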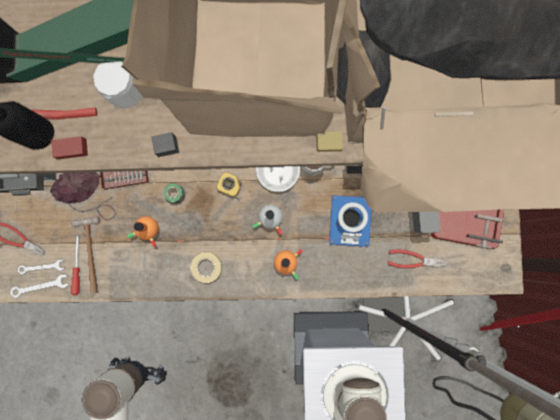

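```bash
python3 - <<'E'
from h import *
import plant; print([n for n in dir(plant) if n[0]!='_'], getattr(plant,'hold_point_z',None))
a=cv2.imread("pics/side0.png")[160:260,230:400]
cv2.imwrite("pics/crop.png",cv2.resize(a,None,fx=4,fy=4,interpolation=cv2.INTER_CUBIC))
p,R,s=pose()
f=grab_frame("wrist"); print(np.round(f["hand_eye"],3), f["fx"])
# shift in tool units to a pose above flask
print(R.T@(np.array([579,255,250])-p)/100)
E
```

```text
['MotionError', 'close_job', 'get_state', 'grab_frame', 'hold_point_z', 'landmark_of', 'recognise'] 18.700000000000003
[[-0.00000e+00 -9.53000e-01 -3.03000e-01  7.70530e+01]
 [ 1.00000e+00 -1.00000e-03  1.00000e-03 -1.19900e+00]
 [-1.00000e-03 -3.03000e-01  9.53000e-01 -1.42817e+02]
 [ 0.00000e+00  0.00000e+00  0.00000e+00  1.00000e+00]] 295.0759453014442
[ 4.94079355  2.29800344 -0.18675084]
```

View pics/crop.png

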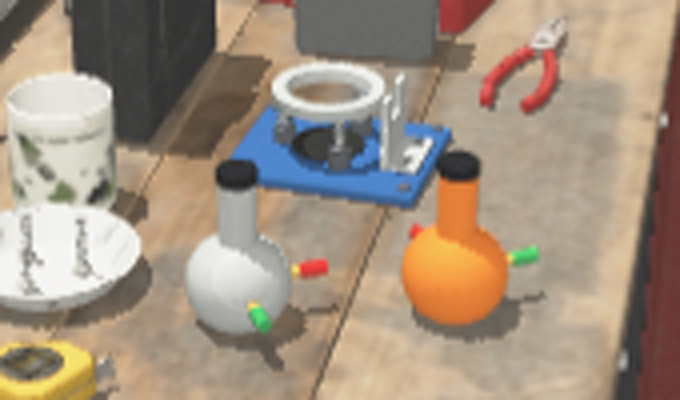

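Candidates, in side.png: silver at (290,228), orange at (344,225) and orange at (258,318). The crop shows only the first is bare metal, with a black stopper and green and red caps, so that is the flask. The fork is on the robot side of the ring.

```bash
for i in 1; do python3 -m crank '[0.33,0.15,-0.02,0,0,0,1, 0.66,0.3,-0.03,0,0,0,1, 0.99,0.46,-0.04,0,0,0,1]'
python3 -m crank '[0.33,0.15,-0.02,0,0,0,1, 0.66,0.3,-0.03,0,0,0,1, 0.99,0.46,-0.04,0,0,0,1]'
python3 -m crank '[0.33,0.15,-0.02,0,0,0,1, 0.66,0.3,-0.03,0,0,0,1, 0.99,0.46,-0.04,0,0,0,1]'
python3 -m crank '[0.33,0.15,-0.02,0,0,0,1, 0.66,0.3,-0.03,0,0,0,1, 0.99,0.46,-0.04,0,0,0,1]'
python3 -m crank '[0.33,0.15,-0.02,0,0,0,1, 0.66,0.3,-0.03,0,0,0,1, 0.99,0.46,-0.04,0,0,0,1, 0.99,0.46,-0.04,0,0,0,1, 0.99,0.46,-0.04,0,0,0,1]'; done
cat >> h.py <<'E'
def wf():
    p,R,s=pose(); f=grab_frame("wrist"); H=np.array(f["hand_eye"])
    Rc=R@H[:3,:3]; tc=R@H[:3,3]+p   # cam->world
    z=f["z_map"]; v,u=np.mgrid[:420,:560]
    K=np.array([[f["fx"],0,f["cx"]],[0,f["fy"],f["cy"]],[0,0,1]])
    q=cv2.undistortPoints(np.stack([u.ravel(),v.ravel()],1).astype(np.float32)[:,None],K,np.array([f["k1"],0,0,0.])).reshape(-1,2)
    P=np.c_[q,np.ones(len(q))]*z.reshape(-1,1)
    W=(P@Rc.T+tc).reshape(420,560,3); W[z==0]=np.nan
    return f,W
def lm(f,*names,k=3):
    for nm in names: print(nm,[(np.round(d["centre"],1).tolist(),round(d["p"],2)) for d in landmark_of(f,nm)[:k]])
E
python3 - <<'E'
from h import *
print(pose()[0],pose()[2]["t"],pose()[2]["qpos"])
f,W=wf(); cv2.imwrite("pics/w1.png",f["img"]); np.save("w1.npy",W)
lm(f,"flask","green_cap","red_cap")
E
```

```text
t: 1.3
ee_pos: [244.8, 533.6, 235.2]
orientation: [3.115, -0.404, 0.0]
force: [0.1, 0.6, -0.7]
gripper_width: 1.003
grip_force: 0.0
t: 1.55
ee_pos: [329.3, 463.2, 239.6]
orientation: [-3.115, 0.406, -0.0]
force: [-0.5, 0.5, 0.6]
gripper_width: 1.0
grip_force: 0.0
t: 1.8
ee_pos: [413.3, 393.2, 243.7]
orientation: [-3.115, 0.406, -0.001]
force: [0.3, 0.3, -0.1]
gripper_width: 1.006
grip_force: 0.0
t: 2.05
ee_pos: [497.2, 323.2, 247.7]
orientation: [-3.115, 0.407, -0.001]
force: [-0.4, 0.1, 0.4]
gripper_width: 1.003
grip_force: 0.0
t: 2.47
ee_pos: [580.9, 253.0, 250.7]
orientation: [3.114, -0.413, -0.001]
force: [-0.2, 0.0, -0.1]
gripper_width: 0.997
grip_force: 0.0
[580.88637079 253.0152187  250.70702821] 2.4667 [ 6.65667590e-01  3.88076303e-01  6.21395558e-02 -1.81945599e-04
 -1.24559285e+00  6.41767715e-01]
flask [([578.8, 252.5, -1.0], 0.79), ([547.3, 659.4, -2.2], 0.62), ([435.5, 210.9, 0.5], 0.56)]
green_cap [([385.0, 178.9, 29.7], 0.82), ([550.8, 302.2, 31.4], 0.65)]
red_cap [([498.1, 640.5, 33.1], 0.9), ([459.9, 168.0, 32.8], 0.77), ([530.9, 224.9, 35.5], 0.7)]
```

View pics/w1.png

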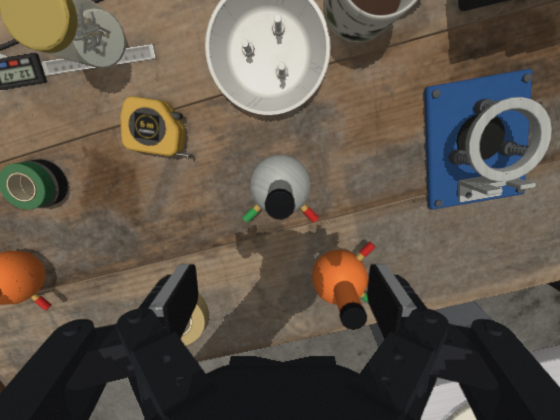

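```bash
python3 - <<'E'
from h import *
W=np.load("w1.npy"); im=cv2.imread("pics/w1.png"); hsv=cv2.cvtColor(im,cv2.COLOR_BGR2HSV)
near=np.hypot(W[...,0]-579,W[...,1]-254)<90
def rep(n,m):
    q=W[m]; print(n,len(q),np.nanmean(q,0).round(1),np.nanmedian(q,0).round(1),q.min(0).round(),q.max(0).round()); return q
top=near&(W[...,2]>117)&(W[...,2]<130)
q=rep("stopper",top); print(cv2.minEnclosingCircle(q[:,:2].astype(np.float32)))
sat=hsv[...,1]>120
g=rep("green",near&sat&(hsv[...,0]>45)&(hsv[...,0]<80)&(W[...,2]>18))
r=rep("red",near&sat&((hsv[...,0]<6)|(hsv[...,0]>174))&(W[...,2]>18))
b=near&(W[...,2]>30)&(W[...,2]<60)&(hsv[...,1]<60); rep("belly",b)
# ring: white pixels near stand
m=(np.hypot(W[...,0]-565,W[...,1]+6)<60)&(W[...,2]>58)&(W[...,2]<75); x=rep("ring",m); print(cv2.minEnclosingCircle(x[:,:2].astype(np.float32)))
E
```

```text
stopper 725 [578.4 257.1 122. ] [578.5 257.  122.1] [563. 243. 117.] [592. 272. 124.]
((577.5640258789062, 257.08880615234375), 15.007672309875488)
green 109 [551.5 298.1  55.6] [551.3 304.9  37.1] [543. 215.  33.] [563. 314. 268.]
red 123 [530.5 229.1  36.5] [530.4 229.1  36.8] [521. 221.  31.] [541. 237.  39.]
belly 1536 [590.  253.4  51.8] [594.7 248.5  53.1] [544. 220.  32.] [615. 293.  60.]
ring 3310 [564.2  -3.   65.6] [564.5  -7.6  66.2] [509. -49.  58.] [612.  43.  74.]
((559.559326171875, -2.582136631011963), 53.59028244018555)
```

```bash
python3 -m crank '[-0.02,-0.02,0.25,0,0,0,1, -0.04,-0.03,0.6,0,0,0,1, -0.04,-0.03,0.92,0,0,0,1, -0.04,-0.03,0.92,0,0,0,1]'
python3 -m crank '[0,0,0.3,0,0,0,1, 0,0,0.6,0,0,0,1, 0,0,0.9,0,0,0,1, 0,0,0.9,0,0,0,1, 0,0,0.9,0,0,0,1]'; python3 - <<'E'
from h import *
f,W=wf(); cv2.imwrite("pics/w2.png",f["img"]); print(pose()[0])
E
```

```text
t: 3.0
ee_pos: [571.8, 257.5, 152.5]
orientation: [3.107, -0.405, -0.018]
force: [-1.2, -0.5, -1.2]
gripper_width: 1.0
grip_force: 0.0
t: 3.42
ee_pos: [576.6, 259.1, 69.9]
orientation: [3.114, -0.404, -0.0]
force: [-0.1, 0.2, 1.2]
gripper_width: 0.998
grip_force: 0.0
[577.86529536 259.78363665  71.5978682 ]
```

View pics/w2.png

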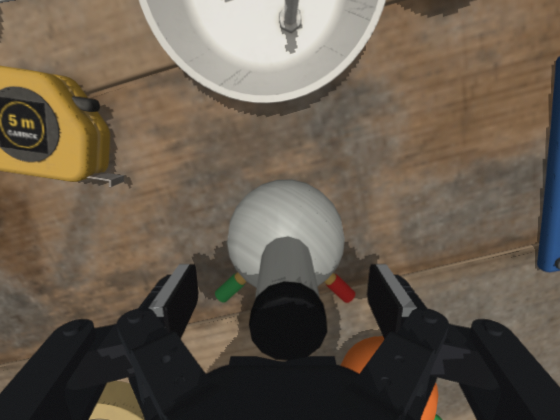

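The flask's neck stands between the open fingers, at about (288,270) against a finger midpoint of about (283,290). I'll shift about 2 mm to the right, then grip.

```bash
python3 -m crank '[0,0.02,0.01,0,0,0,1, 0,0.02,0.01,0,0,0,-1, 0,0.02,0.01,0,0,0,-1, 0,0.02,0.01,0,0,0,-1, 0,0.02,0.01,0,0,0,-1, 0,0.02,0.01,0,0,0,-1, 0,0.02,0.01,0,0,0,-1, 0,0.02,0.01,0,0,0,-1, 0,0.02,0.01,0,0,0,-1]' 80
python3 -m crank '[0,0,-0.1,0,0,0,-1, 0,0,-0.4,0,0,0,-1, 0,0,-0.7,0,0,0,-1, 0,0,-0.9,0,0,0,-1, 0,0,-0.9,0,0,0,-1]'
python3 - <<'E'
from h import *
f,W=wf(); np.save("w3.npy",W);cv2.imwrite("pics/w3.png",f["img"]); p,R,s=pose(); print(p,R.round(3),s["t"])
lm(f,"flask","green_cap","red_cap","fork","ring_top","stand")
E
```

```text
t: 4.22
ee_pos: [576.8, 256.9, 69.0]
orientation: [-3.114, 0.406, -0.002]
force: [-0.3, 0.4, 3.7]
gripper_width: 0.311
grip_force: 78.6
t: 4.63
ee_pos: [578.3, 257.7, 163.4]
orientation: [-3.11, 0.405, -0.011]
force: [0.6, 1.0, -0.9]
gripper_width: 0.309
grip_force: 78.9
[576.81880533 257.11064005 160.49334891] [[ 0.966 -0.257  0.003]
 [-0.257 -0.966  0.003]
 [ 0.002 -0.003 -1.   ]] 4.6833
flask [([430.0, 209.2, -0.6], 0.66), ([581.4, 253.5, 91.9], 0.64)]
green_cap [([554.1, 304.5, 124.5], 0.8)]
red_cap [([463.8, 166.3, 33.7], 0.77), ([536.3, 227.6, 127.5], 0.58)]
fork []
ring_top [([533.4, 226.5, 128.7], 0.65)]
stand [([560.4, -5.2, 1.4], 0.83)]
```

View pics/w3.png

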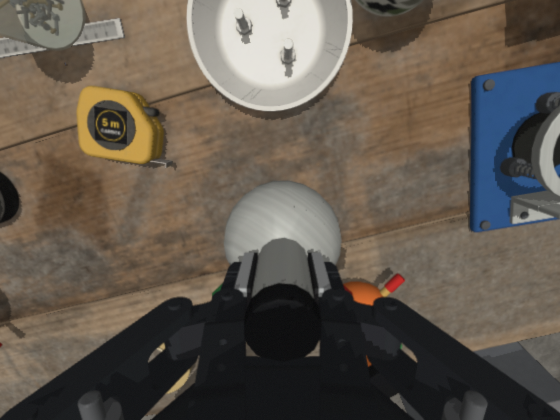

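```bash
cat > st.py <<'E'
from h import *
from scipy.optimize import least_squares
def stand(W,im,tag):
    hsv=cv2.cvtColor(im,cv2.COLOR_BGR2HSV)
    d=np.hypot(W[...,0]-563,W[...,1]+5)
    ring=(d<62)&(W[...,2]>62)&(W[...,2]<70)&(hsv[...,1]<60)&(W[...,0]>525)
    q=W[ring][:,:2]
    f=lambda p:np.maximum(0,np.hypot(*(q-p).T)-46)+np.maximum(0,34-np.hypot(*(q-p).T))
    r=least_squares(f,[563,-5],loss="soft_l1"); print(tag,"ring",len(q),r.x.round(1),r.cost.round(1),"z",np.median(W[ring][:,2]).round(1))
    blue=(d<140)&(hsv[...,0]>100)&(hsv[...,0]<125)&(hsv[...,1]>140)&(abs(W[...,2]-12)<5)
    b=cv2.minAreaRect(W[blue][:,:2].astype(np.float32)); print("base",b)
    br=(d<75)&(W[...,0]<525)&(W[...,2]>66)&(W[...,2]<78); x=W[br]
    if len(x)>5: print("bracket top",len(x),np.median(x,0).round(1),cv2.minAreaRect(x[:,:2].astype(np.float32)))
E
python3 - <<'E'
from st import *
stand(np.load("w1.npy"),cv2.imread("pics/w1.png"),"w1")
for n in ("top","side"):
    f=grab_frame(n); K=np.array([[f["fx"],0,f["cx"]],[0,f["fy"],f["cy"]],[0,0,1]])
    v,u=np.mgrid[:420,:560]
    q=cv2.undistortPoints(np.stack([u.ravel(),v.ravel()],1).astype(np.float32)[:,None],K,np.array([f["k1"],0,0,0.])).reshape(-1,2)
    P=np.c_[q,np.ones(len(q))]*f["z_map"].reshape(-1,1)
    W=((P-np.array(f["t"]))@np.array(f["R"])).reshape(420,560,3); W[f["z_map"]==0]=np.nan
    stand(W,f["img"],n); lm(f,"ring_top","fork","stand",k=1)
E
```

```text
w1 ring 2631 [567.6  -1.1] 22.8 z 66.3
base ((560.262451171875, -0.07825469970703125), (128.84213256835938, 156.93096923828125), 85.27094268798828)
bracket top 246 [514.9   2.1  71.2] ((517.7189331054688, 3.414783477783203), (56.54282760620117, 15.334017753601074), 88.47508239746094)
top ring 203 [ 5.664e+02 -3.000e-01] 2.0 z 65.3
base ((560.1932983398438, -0.31102752685546875), (122.39552307128906, 150.75604248046875), 86.4168701171875)
bracket top 26 [514.2   4.1  70.8] ((517.9534301757812, 4.208885192871094), (52.25722885131836, 12.284612655639648), 84.3871841430664)
ring_top [([530.2, 225.8, 121.6], 0.63)]
fork [([515.6, -1.3, 72.8], 0.96)]
stand [([566.3, -2.3, -1.9], 0.65)]
side ring 99 [567.    2.5] 19.5 z 63.4
base ((555.611083984375, 8.988609313964844), (129.6209259033203, 153.9528350830078), 89.26282501220703)
bracket top 11 [512.3  17.1  67.3] ((512.4212646484375, 10.14793586730957), (51.79108810424805, 3.9095990657806396), 83.34273529052734)
ring_top [([567.9, -5.2, 66.0], 0.89)]
fork [([511.6, 6.0, 68.7], 0.79)]
stand [([569.0, -5.3, -0.5], 0.6)]
```

```bash
python3 -m crank '[0.04,0.18,0,0,0,-0.12,-1, 0.1,0.45,0,0,0,-0.27,-1, 0.16,0.72,0,0,0,-0.42,-1, 0.22,0.98,0,0,0,-0.57,-1, 0.22,0.98,0,0,0,-0.62,-1]'
python3 -m crank '[-0.06,0.22,0,0,0,-0.14,-1, -0.13,0.48,0,0,0,-0.3,-1, -0.2,0.73,0,0,0,-0.45,-1, -0.26,0.97,0,0,0,-0.6,-1, -0.26,0.97,0,0,0,-0.61,-1]'
python3 -m crank '[-0.15,0.16,0,0,0,0,-1, -0.3,0.32,0,0,0,0,-1, -0.39,0.43,0,0,0,0,-1, -0.39,0.43,0,0,0,0,-1, -0.39,0.43,0,0,0,0,-1]'
cat > chk.py <<'E'
from st import *
import sys
f,W=wf(); n=sys.argv[1]; cv2.imwrite(f"pics/{n}.png",f["img"]); p,R,s=pose()
print(p.round(1),"t",s["t"],"yaw",np.degrees(np.arctan2(R[1,0],R[0,0])).round(1),"tilt",R[:,2].round(4),"F",s["force"].round(1),"grip",round(s["grip_force"],1),"q",s["qpos"].round(2))
im=f["img"]; hsv=cv2.cvtColor(im,cv2.COLOR_BGR2HSV); sat=hsv[...,1]>120; near=np.hypot(W[...,0]-p[0],W[...,1]-p[1])<90
for nm,m in (("green",(hsv[...,0]>45)&(hsv[...,0]<80)),("red",(hsv[...,0]<6)|(hsv[...,0]>174))):
    q=W[near&sat&m&(W[...,2]>p[2]-100)&(W[...,2]<p[2]+10)]
    if len(q)>5:
        c=np.median(q,0); print(nm,len(q),c.round(1),"dir",np.degrees(np.arctan2(*(c[:2]-p[:2])[::-1])).round(1))
q=W[near&(abs(W[...,2]-p[2]-53)<5)&(hsv[...,2]<70)]
if len(q)>5: print("stopper",len(q),cv2.minEnclosingCircle(q[:,:2].astype(np.float32)),np.median(q,0).round(1))
E
python3 chk.py w4; python3 - <<'E'
from h import *
for n in ("side","top"):
    f=grab_frame(n); lm(f,"flask","green_cap","red_cap",k=4)
    if n=="side": cv2.imwrite("pics/side1.png",cv2.resize(f["img"][120:260,230:400],None,fx=4,fy=4))
E
```

```text
t: 5.8
ee_pos: [571.3, 152.2, 158.4]
orientation: [3.12, 0.357, -0.003]
force: [0.3, 0.5, -2.7]
gripper_width: 0.312
grip_force: 79.2
t: 6.22
ee_pos: [568.0, 52.4, 158.5]
orientation: [2.947, 1.086, -0.002]
force: [1.0, 1.1, -2.2]
gripper_width: 0.311
grip_force: 79.5
t: 6.63
ee_pos: [567.2, -2.4, 158.5]
orientation: [-2.949, -1.084, -0.001]
force: [-0.3, 0.0, -2.4]
gripper_width: 0.307
grip_force: 79.5
[567.3  -1.9 158.5] t 6.6833 yaw 40.4 tilt [ 6.e-04  3.e-04 -1.e+00] F [-0.4  0.5 -2.6] grip 79.5 q [ 0.28  0.35 -0.24 -0.   -0.98  1.99]
green 19 [510.8   9.5 123.9] dir 168.6
red 15 [568.3 -59.2 123.1] dir -89.0
stopper 10101 ((568.1842041015625, 0.1223306655883789), 49.83890914916992) [570.2   1.6 212. ]
flask [([567.9, 0.4, 91.2], 0.75), ([436.0, 208.2, 3.7], 0.74), ([543.3, 660.6, -3.6], 0.67)]
green_cap [([388.0, 180.1, 28.6], 0.67), ([510.4, 8.0, 120.6], 0.62), ([523.4, 709.3, 33.5], 0.58)]
red_cap [([459.5, 170.6, 33.5], 0.98), ([494.4, 633.8, 32.8], 0.63)]
flask [([551.2, 660.8, -3.2], 0.78), ([432.8, 211.9, -0.2], 0.77)]
green_cap [([529.4, 712.7, 33.8], 0.91), ([380.3, 183.5, 35.4], 0.61), ([516.7, -0.0, 122.7], 0.43)]
red_cap [([497.2, 638.4, 28.3], 0.73), ([461.1, 165.9, 30.1], 0.59)]
```

View pics/w4.png

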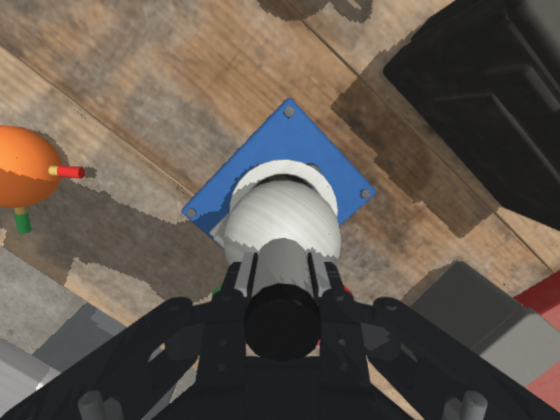

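The flask hangs over the ring, with its belly at (282,235) in front of the white ring at (285,190). The green cap peeks out lower left towards the bracket and the red one lower right, about evenly. Lowering now.

```bash
python3 -m crank '[0,0,0.12,0,0,0,-1, 0,0,0.24,0,0,0,-1, 0,0,0.34,0,0,0,-1, 0,0,0.38,0,0,0,-1, 0,0,0.38,0,0,0,-1, 0,0,0.38,0,0,0,-1]'
python3 -m crank '[0,0,0.04,0,0,0,-1, 0,0,0.06,0,0,0,-1, 0,0,0.06,0,0,0,-1]'; python3 chk.py w5
```

```text
t: 7.58
ee_pos: [566.8, -2.8, 120.3]
orientation: [2.947, 1.086, -0.002]
force: [0.0, -3.5, -2.4]
gripper_width: 0.309
grip_force: 79.7
t: 7.83
ee_pos: [566.9, -2.8, 115.0]
orientation: [2.947, 1.087, -0.001]
force: [-2.0, -5.0, 5.0]
gripper_width: 0.312
grip_force: 80.2
[566.9  -2.9 115.2] t 7.8833 yaw 40.5 tilt [-1.e-04 -1.e-03 -1.e+00] F [-2.6 -4.6  5.5] grip 80.2 q [ 0.28  0.4  -0.29  0.   -0.88  2.  ]
green 16 [510.7   8.7  80.4] dir 168.4
red 9 [568.  -58.7  80.1] dir -88.9
stopper 10208 ((567.7105102539062, -0.38883018493652344), 50.046173095703125) [569.9   1.4 168.6]
```

```bash
python3 -m crank '[-0.02,0.01,0,0,0,0,-1, -0.02,0.01,0,0,0,0,-1, -0.02,0.01,0,0,0,0,-1]'; python3 - <<'E'
from h import *
f=grab_frame("side"); cv2.imwrite("pics/side2.png",cv2.resize(f["img"][150:250,240:390],None,fx=5,fy=5,interpolation=cv2.INTER_CUBIC)); lm(f,"flask","green_cap","fork",k=3)
E
```

```text
t: 8.13
ee_pos: [566.7, -4.0, 115.1]
orientation: [2.948, 1.087, 0.003]
force: [-1.5, -1.1, 4.6]
gripper_width: 0.311
grip_force: 80.1
flask [([565.5, -2.4, 46.8], 0.95), ([433.7, 209.9, 3.5], 0.87), ([547.4, 662.6, -1.6], 0.67)]
green_cap [([514.2, 3.0, 75.5], 0.88), ([525.1, 711.4, 32.2], 0.68), ([381.1, 181.5, 28.6], 0.57)]
fork [([515.0, 4.3, 75.3], 0.79), ([426.2, -213.8, 1.1], 0.54)]
```

View pics/side2.png

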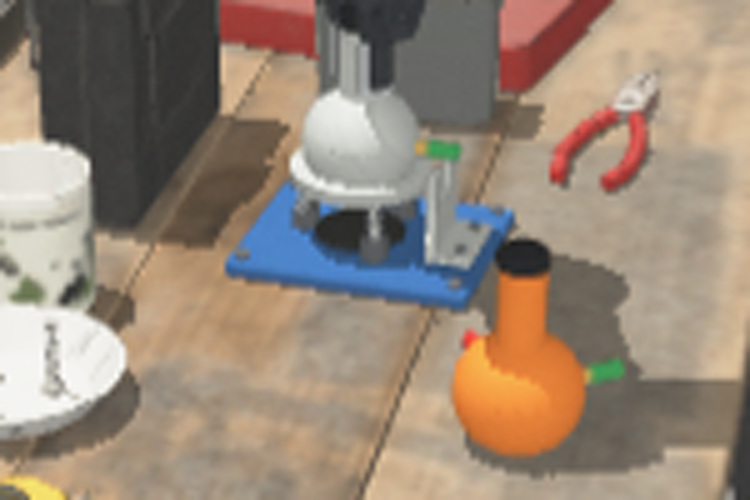

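The flask sits in the ring, with the green cap at crop (440,150) over the fork at (440,170). The side force is gone, so I'll press.

```bash
python3 -m crank '[0,0,0.04,0,0,0,-1, 0,0,0.08,0,0,0,-1, 0,0,0.12,0,0,0,-1, 0,0,0.12,0,0,0,-1]'
python3 -m crank '[0,0,0.03,0,0,0,-1, 0,0,0.06,0,0,0,-1, 0,0,0.06,0,0,0,-1, 0,0,0.06,0,0,0,-1]'; python3 chk.py w6
```

```text
t: 8.67
ee_pos: [566.7, -4.1, 102.6]
orientation: [2.947, 1.087, 0.001]
force: [-2.6, -0.6, 8.3]
gripper_width: 0.309
grip_force: 80.3
t: 9.0
ee_pos: [566.7, -4.0, 97.5]
orientation: [2.947, 1.087, 0.002]
force: [-4.1, -0.7, 10.7]
gripper_width: 0.312
grip_force: 80.8
[566.7  -4.   97.6] t 9.05 yaw 40.5 tilt [ 0.0014  0.     -1.    ] F [-4. -1. 10.] grip 80.8 q [ 0.28  0.42 -0.31  0.   -0.84  2.  ]
green 19 [510.5   7.8  62.7] dir 168.1
red 14 [568.  -60.9  62.2] dir -88.8
stopper 10194 ((567.473876953125, -1.8622589111328125), 50.132389068603516) [5.698e+02 1.000e-01 1.511e+02]
```

```bash
python3 -m crank '[0,0,0.02,0,0,0,-1, 0,0,0.03,0,0,0,-1, 0,0,0.03,0,0,0,-1, 0,0,0.03,0,0,0,-1]'; python3 -m crank '[0,0,0.01,0,0,0,-1,0,0,0.01,0,0,0,-1,0,0,0.01,0,0,0,-1,0,0,0.01,0,0,0,-1]'; python3 - <<'E'
from h import *
f=grab_frame("side"); lm(f,"flask","green_cap","ring_top",k=2)
f=grab_frame("side"); lm(f,"flask","green_cap","ring_top",k=2)
cv2.imwrite("pics/side3.png",cv2.resize(f["img"][150:250,240:390],None,fx=5,fy=5,interpolation=cv2.INTER_CUBIC))
E
```

```text
t: 9.38
ee_pos: [566.8, -4.0, 96.3]
orientation: [2.946, 1.088, 0.003]
force: [-7.4, -0.5, 18.1]
gripper_width: 0.308
grip_force: 82.1
t: 9.72
ee_pos: [566.9, -4.1, 96.2]
orientation: [2.946, 1.088, 0.003]
force: [-8.1, -0.1, 23.2]
gripper_width: 0.309
grip_force: 82.5
flask [([432.3, 207.2, 3.2], 0.71), ([564.0, -2.2, 29.3], 0.7)]
green_cap [([385.0, 178.7, 27.9], 0.9), ([508.4, 3.8, 58.6], 0.83)]
ring_top [([567.6, -6.3, 42.6], 0.62)]
flask [([568.1, -4.0, 28.9], 0.84), ([548.9, 662.5, -1.9], 0.66)]
green_cap [([509.1, 2.7, 56.7], 0.97), ([385.6, 178.5, 27.9], 0.85)]
ring_top [([569.7, -8.8, 43.2], 0.47)]
```

View pics/side3.png

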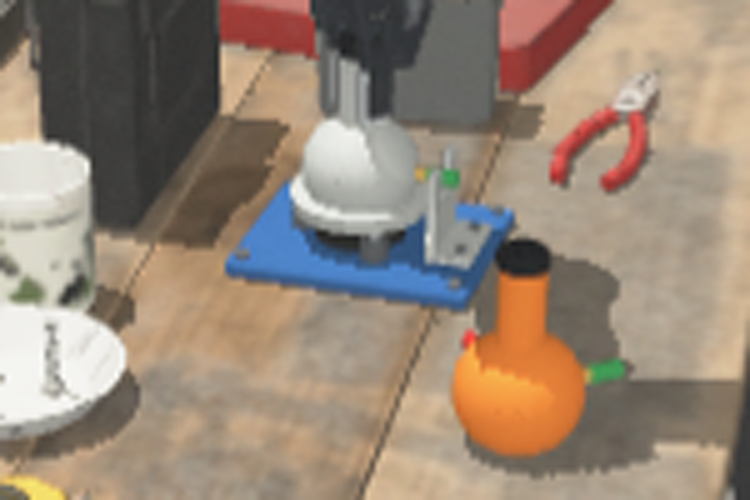

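The green cap is in the fork at crop (450,178), and the ring is on its stops (force rose to 23 N). Raising, then turning.

```bash
python3 -m crank '[0,0,-0.08,0,0,0,-1, 0,0,-0.16,0,0,0,-1, 0,0,-0.24,0,0,0,-1, -0.01,-0.01,-0.29,0,0,0,-1, -0.01,-0.01,-0.29,0,0,0,-1, -0.01,-0.01,-0.29,0,0,0,-1, -0.01,-0.01,-0.29,0,0,0,-1]'; python3 chk.py w7; python3 - <<'E'
from h import *
f=grab_frame("side"); lm(f,"flask","green_cap","ring_top",k=2)
E
```

```text
t: 10.7
ee_pos: [565.3, -3.8, 120.6]
orientation: [-2.948, -1.087, -0.001]
force: [1.5, -0.6, -0.3]
gripper_width: 0.308
grip_force: 79.8
[565.3  -3.8 120.7] t 10.75 yaw 40.5 tilt [ 7.e-04  3.e-04 -1.e+00] F [ 2.5  0.6 -0.9] grip 79.7 q [ 0.28  0.39 -0.29 -0.   -0.89  2.  ]
green 22 [508.7   8.1  86.1] dir 168.1
red 16 [566.5 -60.2  84.9] dir -88.8
stopper 10130 ((566.2059326171875, -2.176863670349121), 50.00905227661133) [5.684e+02 2.000e-01 1.742e+02]
flask [([561.4, -2.9, 53.0], 0.91), ([432.4, 207.2, 0.6], 0.91)]
green_cap [([527.1, 708.7, 33.0], 0.69), ([507.9, 4.7, 81.9], 0.65)]
ring_top [([570.6, -3.8, -2.6], 0.74), ([511.2, 5.8, 82.9], 0.73)]
```

```bash
python3 -m crank '[0,0,-0.03,0,0,0.05,-1, 0,0,-0.03,0,0,0.2,-1, 0,0,-0.03,0,0,0.35,-1, 0,0,-0.03,0,0,0.5,-1, 0,0,-0.03,0,0,0.65,-1, 0,0,-0.03,0,0,0.8,-1, 0,0,-0.03,0,0,0.95,-1, 0,0,-0.03,0,0,1,-1]'
python3 -m crank '[0,0,0,0,0,0.14,-1, 0,0,0,0,0,0.29,-1, 0,0,0,0,0,0.44,-1, 0,0,0,0,0,0.59,-1, 0,0,0,0,0,0.74,-1, 0,0,0,0,0,0.88,-1, 0,0,0,0,0,1,-1, 0,0,0,0,0,1,-1, 0,0,0,0,0,1,-1]'; python3 chk.py w8; python3 - <<'E'
from h import *
f=grab_frame("side"); lm(f,"flask","red_cap","fork",k=3)
E
```

```text
t: 11.62
ee_pos: [563.8, -4.3, 123.5]
orientation: [3.138, -0.132, -0.004]
force: [-0.3, 0.1, -2.4]
gripper_width: 0.307
grip_force: 79.6
t: 12.37
ee_pos: [564.3, -4.0, 123.8]
orientation: [2.854, -1.313, -0.002]
force: [0.0, 1.0, -1.9]
gripper_width: 0.307
grip_force: 79.7
[564.3  -4.  123.8] t 12.4167 yaw -49.4 tilt [-1.2e-03  2.0e-04 -1.0e+00] F [ 0.3  1.4 -1.8] grip 79.7 q [ 0.28  0.38 -0.29 -0.   -0.9   0.43]
green 18 [574.4  52.8  89.1] dir 79.9
red 16 [506.3  -4.5  88.1] dir -179.5
stopper 10184 ((565.2486572265625, -4.162126541137695), 50.00503921508789) [566.8  -6.1 177.2]
flask [([544.9, 662.0, -1.8], 0.91), ([433.9, 208.0, 0.5], 0.8), ([566.4, -4.7, 57.6], 0.58)]
red_cap [([497.1, 635.3, 33.7], 0.75), ([505.7, -1.8, 88.0], 0.61), ([459.7, 167.5, 32.1], 0.6)]
fork [([512.2, 5.6, 73.3], 0.88), ([567.8, -5.2, 66.2], 0.3)]
```

The turn is complete, with the red cap at about 175°. I'll recentre 1.5 mm in x and press.

```bash
python3 -m crank '[0.01,-0.01,0.03,0,0,0,-1, 0.01,-0.01,0.06,0,0,0,-1, 0.01,-0.01,0.09,0,0,0,-1, 0.01,-0.01,0.09,0,0,0,-1, 0.01,-0.01,0.09,0,0,0,-1]'
python3 -m crank '[0,0,0.04,0,0,0,-1, 0,0,0.08,0,0,0,-1, 0,0,0.12,0,0,0,-1, 0,0,0.12,0,0,0,-1]'
python3 -m crank '[0,0,0.03,0,0,0,-1, 0,0,0.06,0,0,0,-1, 0,0,0.09,0,0,0,-1, 0,0,0.09,0,0,0,-1]'
python3 -m crank '[0,0,0.01,0,0,0,-1, 0,0,0.02,0,0,0,-1, 0,0,0.02,0,0,0,-1, 0,0,0.02,0,0,0,-1]'; python3 - <<'E'
from h import *
f=grab_frame("side"); lm(f,"flask","red_cap","ring_top","fork",k=3)
f=grab_frame("side"); lm(f,"flask","red_cap","ring_top","fork",k=3)
cv2.imwrite("pics/side4.png",cv2.resize(f["img"][150:250,240:390],None,fx=5,fy=5,interpolation=cv2.INTER_CUBIC))
E
```

```text
t: 13.03
ee_pos: [566.8, -3.7, 115.9]
orientation: [-2.852, 1.315, -0.002]
force: [-1.5, 4.4, 3.8]
gripper_width: 0.31
grip_force: 80.1
t: 13.37
ee_pos: [566.9, -3.5, 104.1]
orientation: [-2.852, 1.314, -0.002]
force: [-2.3, 6.1, 9.7]
gripper_width: 0.313
grip_force: 80.5
t: 13.7
ee_pos: [566.9, -3.0, 96.8]
orientation: [-2.852, 1.313, -0.003]
force: [-4.6, 8.5, 13.6]
gripper_width: 0.31
grip_force: 81.6
t: 14.03
ee_pos: [567.0, -3.0, 96.6]
orientation: [-2.852, 1.313, -0.004]
force: [-8.3, 10.1, 22.8]
gripper_width: 0.307
grip_force: 82.4
flask [([546.2, 662.3, -3.9], 0.85), ([565.0, -3.0, 30.2], 0.84), ([434.9, 210.0, 0.7], 0.84)]
red_cap [([460.3, 168.5, 31.9], 0.9), ([510.8, 0.3, 62.7], 0.86), ([496.2, 635.5, 29.7], 0.57)]
ring_top [([567.9, -5.6, 45.1], 0.5)]
fork [([513.5, 6.0, 73.1], 0.98)]
flask [([564.6, -5.5, 26.2], 0.93), ([548.1, 661.6, -3.0], 0.75), ([435.2, 208.9, 4.2], 0.69)]
red_cap [([510.6, 0.3, 61.7], 0.87), ([461.1, 167.1, 32.1], 0.66), ([493.6, 636.4, 32.0], 0.58)]
ring_top [([569.3, -9.8, 43.3], 0.53)]
fork [([510.2, 8.0, 70.2], 0.69)]
```

View pics/side4.png

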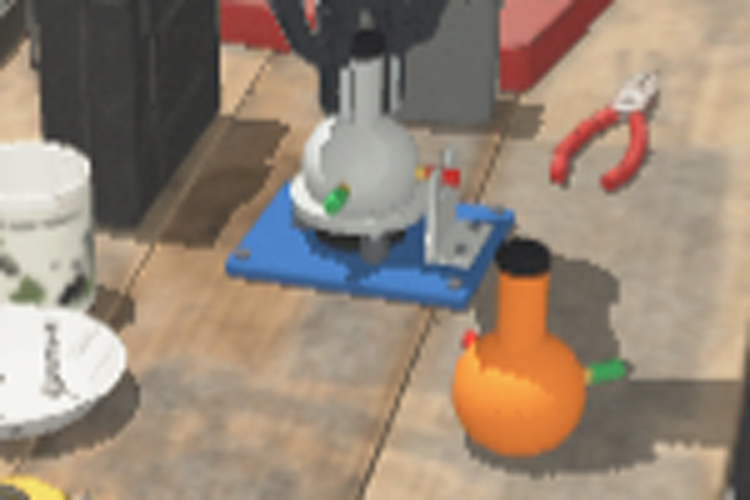

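The red cap is in the fork at crop (448,177), the ring is on its stops and the flask is upright and held. Handing in.

```bash
python3 -c "
from plant import *
print(close_job())"
```

```text
the job is handed in; nothing more can be done
None
```

The job is handed in (no verdict was returned): green was pressed into the fork and let up, the flask was turned a quarter turn, and it is now held down on the stops with the red cap in the fork; I steered clear of the mug, tape roll and pliers but did not re-measure them.

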